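# Vent a screw-capped bottle for the autoclave

## Robot

A 7-joint arm with a two-finger parallel gripper is mounted at the origin on a cart in front of the work surface, level with it; the furniture and walls round the work are solid. World frame = base frame: x ahead of the robot, y to its left, z up, the work surface at z = 0. Lengths are in m, angles in degrees, forces in N, time in s.
With the tool pointing down it reaches from about 0.425 to 0.875 m from the base axis. Payload 4.7 kg.
Tool frame: the origin (TCP) lies at the very end of the fingers, on their centre line; the grasp point (between the pads) lies 19 mm behind it (env.grip_point_offset is the distance from the TCP to the grasp point, in m); z points along the fingers, y is the line along which they close (so a half turn about z gives the same grasp; the last joint's range is limited). The gripper opens to 87 mm and grips with 3 to 60 N. Pads are 19 mm wide; open, the fingers measure 117 mm over their backs; the gripper's body (75 mm by 190 mm) begins 51 mm behind the grasp point.
Start: joints at [71.625, 18.392, -4.016, 83.108, 1.295, 78.541, -3.26], TCP at [0.214, -0.614, 0.223] pointing down, gripper open.
Joint ranges: [-163.93, 163.93], [-17.29, 119.83], [-79.2, 71.16], [3.27, 140.29], [-89.18, 269.18], [5.43, 117.66], [-154.24, 154.24]. Speed limits (degrees/s): [147.25, 147.25, 180, 180, 180, 180, 180].

## Interface

Orientations are given as [roll, pitch, yaw] about the fixed x, y, z axes, in that order (R = Rz(yaw) Ry(pitch) Rx(roll)).
In Python, from cell import env gives the robot as it stands.
- The arm moves only by the tool jog_arm, never from a script. Its argument "motion" is a list of rows, each an object of numbers: "x", "y", "z": the shift along the tool's x, y, z in cm; "ax", "ay", "az": the turn, a rotation vector about the tool's x, y, z in degrees. In form: [{"x": .., "y": .., "z": .., "ax": .., "ay": .., "az": ..}, ...]. A call has exactly 5 rows; each row shifts and turns the commanded pose from where the row before left it, along the tool's axes as they then stand; what a row does not reach is not made up. A row lasts 1/10 s, in which the tool goes at most 50 mm and 8.59 degrees, less where a joint would pass 70% of its speed; a pose out of reach is approached as far as the arm can. A call is refused whole if a number of a shift passes 5 or a number of a turn 8.59, either way. A call with a gripper value outside its range is refused whole. "claw" is the gripper command: -1 is shut, 1 is fully open, values between are in proportion, set as the call begins (left out, the last holds). The fingers move at their own pace and stop on an object; "squeeze" is the grip in N (left out, the last holds). Time passes only in rows, so rows that do not move let the fingers close, or fill a call up. It gives the time, the measured TCP pose, the force, the opening and the grip force at its end, in the units of the state.
- env.get_obs(): the state, without advancing time (a new reading comes with each control period).
- env.read_camera(name): name is "scene" or "top" or "wrist"; returns the picture (400x640x3 uint8, red, green, blue); there is no depth.
- env.camera_params(name): a dict with "fx", "fy", "cx", "cy" (pixels), "extrinsics" (4x4, takes a point from world to camera coordinates). Camera axes: x right, y up, looking along -z (the intrinsics and any distortion apply to the point x, -y, -z); pixel columns grow to the right and rows downward; lengths in m; the calibration is good to about 2 mm. A picture is of the moment at which its call begins: read the wrist's pose just before it. camera_params takes no time and is no camera call; for the wrist camera it gives the pose at the moment of the call.
- env.sign_off(): hands the job in; it is judged then, once.
The state is a dict: "time_s": time; "qpos": joint angles; "joint_velocities": joint speeds; "effort": joint torques, N m; "tool_pos": TCP position; "tool_rot": TCP orientation; "force": force on the tool from outside, world axes, zero at the start; "wrist_torque": the same for the moment, N m; "grip_width": finger opening in m; "grasp_force": force on a finger pad.
Only numpy, scipy, OpenCV 4.12 (cv2) and the standard library are available. Lean on these libraries where they do the work, as an engineer would, in place of code of your own. Each camera call takes 0.05 s, during which the arm holds its last target. There are 200 camera calls.

## Task

Get the empty square bottle ready for the autoclave: stand it fully home in the matching square well of the metal capping block, so that it cannot turn, screw its cap down clockwise until it bottoms out, and then back the cap off a quarter turn so that steam can get in and out. Finish while still gripping the cap at that setting, with the bottle seated upright in the well, so that I can tape it; do not let go, and leave the other things on the desk where they are.

Things in the scene. Friction and masses are not known exactly. Their poses are not given: they have to be found in the camera images.
- bottle: Loose empty bottle of clear glass with a square body, about 0.2 kg with its cap. Origin at the centre of its underside, z up, x and y square to its flat sides. Body 50 x 50 mm, straight sides from 6 to 66 mm above the underside, foot tapered to 43 mm as a lead-in, sloping shoulder from 66 to 78 mm, then a round neck (39 mm over a ring) up to the cap. It stands upright on the desk at the start and may be lifted by its cap.
- cap: Round black ribbed screw cap on the bottle's neck, 44 mm in diameter and 22 mm high, always on the thread. Origin at the centre of its lower rim, z up. When bottomed out its lower rim is 88 mm and its top 110 mm above the bottle's underside; it rises 4.2 mm for each turn of unscrewing. Between the shoulder and the rim there are 10 mm of neck, so fingertips may reach up to 8 mm below the rim.
- cap_top (a point): Centre of the cap's top face, 22 mm above the cap's origin.
- cap_screw (a joint): Angle of the cap on the bottle's thread in rad: 0 = bottomed out (hard stop), growing as the cap is unscrewed, that is anticlockwise seen from above. At the start it is 2.6 to 4.6. It turns stiffly (about 0.06 N m of friction) and stays where it is left; at the bottom stop the resisting torque rises steeply, and the bottle follows a turn of the cap by up to about 3 degrees before the well's walls hold it. The upper stop is at 6.6, so the cap never comes off.
- block: Aluminium capping block on a thin rubber foot, fixed to the desk, 90 x 150 x 36 mm (x, y, z). Origin at the centre of its underside, z up. Two square wells open upward, both 27 mm deep with walls along its x and y: the large one, 53 mm wide, 30 mm from the origin towards -y; a smaller one, 37 mm wide and too small for this bottle, 45 mm towards +y.
- well (a point): Centre of the floor of the large well, 9 mm above the desk; axes as the block's. The bottle's underside lands here. It leaves 1.5 mm of play on each side, and the bottle can turn about 3 degrees either way in it; any of the bottle's four quarter-turn positions fits.
- amber_bottle: Bystander: small round amber bottle with a white cap, 41 mm in diameter, 82 mm high; origin under its centre.
- tape_roll: Bystander: roll of tape lying flat, 77 mm in diameter, 16 mm high; origin under its centre.
- marker: Bystander: marker pen lying along its y, 130 mm long, 16 mm thick; origin under its centre.
- tweezers: Bystander: steel tweezers lying along their y, 120 mm long, 8 mm high; origin under the centre.
- slide_tin: Bystander: flat grey tin, 54 x 83 x 19 mm; origin under its centre.
- drop_tall: Bystander: round white squeeze bottle with a nozzle, 51 mm in diameter, 144 mm high; origin under its centre.
- flask: Bystander: conical glass flask with a rod in it, 68 mm in diameter, 165 mm high; origin under its centre.
- slide_mailer: Bystander: small blue plastic box, 31 x 83 x 22 mm; origin under its centre.

How it is judged:
By the outcome, as a careful person would: the job done as asked, in the order asked, and still so for the second after the job is handed in, while the arm keeps its last pose, push and grip.
It also fails if it takes over 61 s, if anything falls off the work surface, if the arm or the gripper's body presses on something with over 40 N, if the wrist force passes 120 N, or if a joint passes its speed limit or range.

## Working session

There is one attempt and no reset: what is moved stays moved. The work goes in short steps, Python scripts to look and compute and a tool call to move; the robot and the scene stay as the last step left them, time stands still between calls to the robot, and variables do not carry over. Pictures are saved under pics/ and viewed, at most 10 in all, crops included, and the job is handed in when it is done.

Besides the shell and the picture viewer there is one more tool, called after "Emit:" in YAML: its name, and indented under it one key for each argument. jog_arm: Moves the arm, as the interface text tells. Its arguments: {"type":"object","properties":{"motion":{"type":"array"},"claw":{"type":"number"},"squeeze":{"type":"number"}},"required":["motion"]}

```bash
mkdir -p pics; ls; python3 - <<'E'
from cell import env
import cv2,numpy as np
np.set_printoptions(precision=4,suppress=True)
for n in("scene","top"):
    p=env.camera_params(n); im=env.read_camera(n); cv2.imwrite(f"pics/{n}0.png",im[:,:,::-1]); np.savez(n+".npz",im=im,E=p["extrinsics"],K=[p["fx"],p["fy"],p["cx"],p["cy"]]); print(n,p)
print(env.get_obs())
E
```

```text
pics
scene {'fx': 380.55547596590344, 'fy': 380.55547596590344, 'cx': 319.2441464403597, 'cy': 205.08032213801576, 'extrinsics': array([[-0.6194, -0.7848, -0.0209,  0.2917],
       [ 0.4098, -0.346 ,  0.844 , -0.3573],
       [-0.6696,  0.5142,  0.5359, -0.7184],
       [ 0.    ,  0.    ,  0.    ,  1.    ]])}
top {'fx': 446.84351835849844, 'fy': 446.84351835849844, 'cx': 322.037238763548, 'cy': 202.0528666176373, 'extrinsics': array([[ 0.0188, -0.9998,  0.0054, -0.1013],
       [ 0.9887,  0.0194,  0.1485, -0.5774],
       [-0.1486,  0.0025,  0.9889, -1.3942],
       [ 0.    ,  0.    ,  0.    ,  1.    ]])}
{'time_s': 0.1, 'qpos': array([71.6246, 18.436 , -4.0152, 83.1661,  1.2956, 78.54  , -3.261 ]), 'joint_velocities': array([ 0.0739, -0.2717,  0.0257, -0.0663, -0.0187, -0.0063, -0.0504]), 'effort': array([  0.0001, -49.257 ,  -0.4054, -31.34  ,  -0.0641,   0.0394,
         0.0001]), 'tool_pos': array([ 0.2134, -0.6135,  0.2216]), 'tool_rot': array([-179.9031,    0.006 ,   19.1838]), 'force': array([-0.1186, -0.1324,  0.5506]), 'wrist_torque': array([-0.0233, -0.0055, -0.0058]), 'grasp_force': 0.0, 'grip_width': 0.08698127177334157}
```

View pics/top0.png

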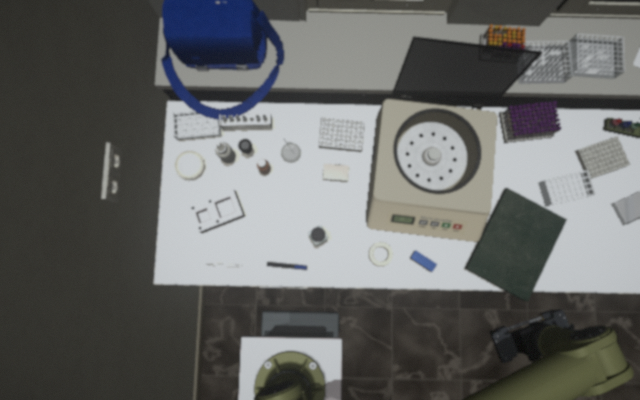

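View pics/scene0.png

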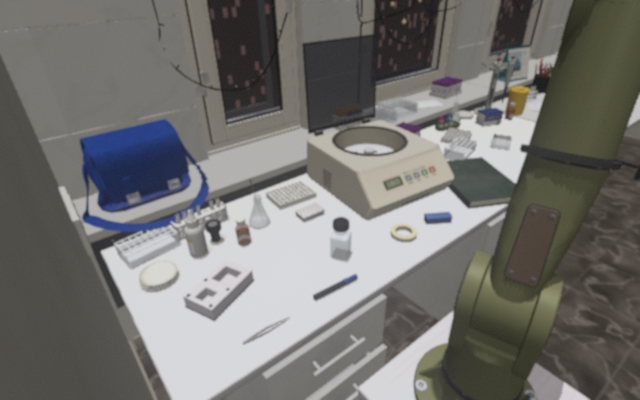

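The top view shows the bottle with its black cap at about (318,235) and the block at about (218,212). The scene view shows the bottle at (341,238) and the block at (220,288). I'll enlarge both.

```bash
cat > h.py <<'E'
import numpy as np,cv2
def load(n):
    d=np.load(n+".npz"); return d["im"],d["E"],d["K"]
def ray(n,u,v,z):
    _,E,(fx,fy,cx,cy)=load(n); d=E[:3,:3].T@np.array([(u-cx)/fx,-(v-cy)/fy,-1]); c=-E[:3,:3].T@E[:3,3]
    return c+d*(z-c[2])/d[2]
def proj(n,P):
    _,E,(fx,fy,cx,cy)=load(n); q=E[:3,:3]@np.array(P)+E[:3,3]; return np.array([cx+fx*q[0]/-q[2],cy-fy*q[1]/-q[2]])
E
python3 - <<'E'
from h import *
a=load("top")[0][185:255,185:345]; b=load("scene")[0][205:325,180:370]
cv2.imwrite("pics/c.png",np.vstack([cv2.resize(a,(800,350),interpolation=2),])[:,:,::-1])
cv2.imwrite("pics/d.png",cv2.resize(b,(760,480),interpolation=2)[:,:,::-1])
for u,v in((193,211),(236,191.5),(244,208),(201,231)):print(ray("top",u,v,.036))
print(ray("top",318,234,.115))
E
```

```text
[0.54305375 0.32456874 0.036     ]
[0.60944246 0.1893286  0.036     ]
[0.55599968 0.16100715 0.036     ]
[0.47913097 0.29505459 0.036     ]
[ 0.47058856 -0.07964714  0.115     ]
```

View pics/c.png

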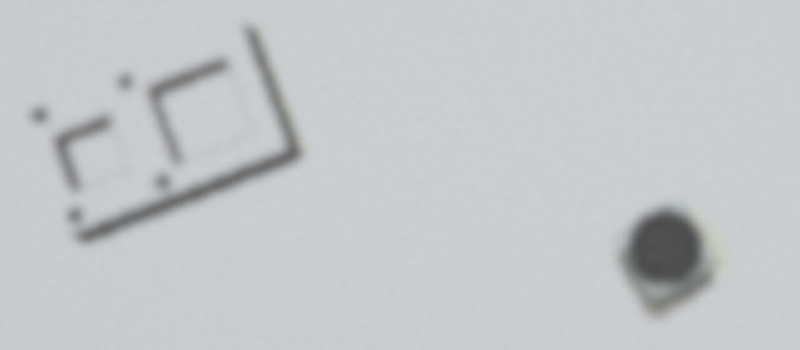

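View pics/d.png

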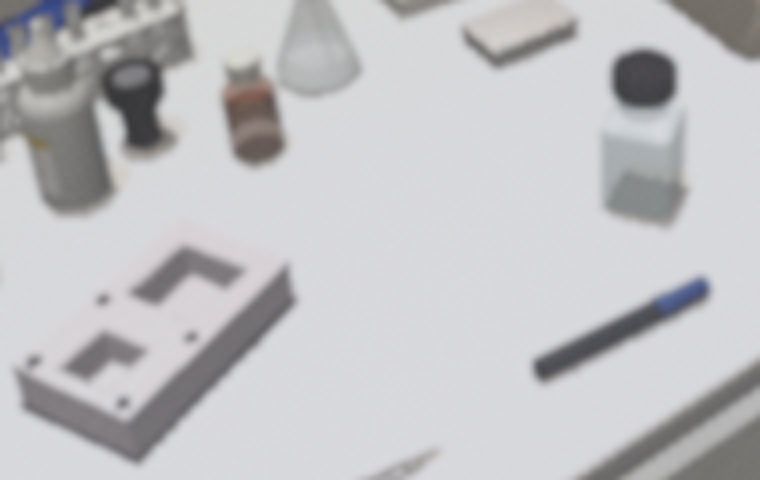

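```bash
python3 - <<'E'
from h import *
np.set_printoptions(precision=4,suppress=True)
f=lambda u,v,z:ray("top",185+(u+.5)/5-.5,185+(v+.5)/5-.5,z)
A,B,C=f(149,88,.036),f(229,58,.036),f(178,164,.036)
print("well corners",A,B,C,np.linalg.norm(A-B),np.linalg.norm(A-C),"centre",(B+C)/2)
D,E_,F=f(80,243,0),f(301,157,0),f(251,25,0)
print("block foot",D,E_,F,np.linalg.norm(D-E_))
d=D-E_; yaw=np.degrees(np.arctan2(-d[0],d[1])); print("yaw",yaw)
c,s=np.cos(np.radians(yaw)),np.sin(np.radians(yaw)); print("well from foot corner",E_[:2]+np.array([[c,-s],[s,c]])@[.045,.045])
g=lambda u,v,z:ray("scene",180+(u+.5)/4-.5,205+(v+.5)/4-.5,z)
print("scene well",[g(*p,.036) for p in((187,247),(243,270),(132,293))],"cap",g(645,68,.112))
print("cap top",f(665,243,.112)); P,Q,R=f(655,314,.003),f(714,276,.003),f(620,258,.003)
print("bottle foot",P,Q,np.linalg.norm(P-Q),np.degrees(np.arctan2(*(Q-P)[1::-1]))%90,np.degrees(np.arctan2(*(R-P)[1::-1]))%90)
E
```

```text
well corners [0.573  0.2573 0.036 ] [0.5937 0.2067 0.036 ] [0.524 0.236 0.036] 0.05468283362431694 0.053412858113313845 centre [0.5589 0.2214 0.036 ]
block foot [0.4748 0.3056 0.    ] [0.5342 0.1634 0.    ] [0.6219 0.2006 0.    ] 0.15408109500135678
yaw 22.7133727744477
well from foot corner [0.5584 0.2223]
scene well [array([0.5894, 0.2118, 0.036 ]), array([0.5467, 0.1942, 0.036 ]), array([0.5723, 0.2581, 0.036 ])] cap [ 0.47   -0.0755  0.112 ]
cap top [ 0.4732 -0.0784  0.112 ]
bottle foot [ 0.4355 -0.0721  0.003 ] [ 0.4609 -0.1102  0.003 ] 0.04576617331795215 33.806402948889996 33.27615102361611
```

Emit:
jog_arm:
  motion:
    - {"az": -8}
    - {}
    - {}
    - {}
    - {}

```text
$.motion[0]: bad value
```

```bash
python3 - <<'E'
from cell import env
print(env.get_obs()); print(env.camera_params("wrist"))
E
```

```text
{'time_s': 0.1, 'qpos': array([71.62464878, 18.43601071, -4.01524627, 83.16607176,  1.29559603,
       78.54004324, -3.26098964]), 'joint_velocities': array([ 0.07388719, -0.27171917,  0.02569869, -0.06630121, -0.01871929,
       -0.00629354, -0.05041816]), 'effort': array([ 1.27294002e-04, -4.92570090e+01, -4.05418044e-01, -3.13400495e+01,
       -6.41066954e-02,  3.94306169e-02,  6.34714911e-05]), 'tool_pos': array([ 0.21337476, -0.6134765 ,  0.22157338]), 'tool_rot': array([-1.79903134e+02,  5.97684854e-03,  1.91837688e+01]), 'force': array([-0.11855477, -0.1324489 ,  0.55055141]), 'wrist_torque': array([-0.0232851 , -0.00551349, -0.00578025]), 'grasp_force': 0.0, 'grip_width': 0.08698127177334157}
{'fx': 354.1197216088915, 'fy': 354.1197216088915, 'cx': 315.49794636756053, 'cy': 197.8891494421244, 'extrinsics': array([[ 0.32827681, -0.94458096, -0.00107333, -0.64913086],
       [ 0.91088916,  0.31686803, -0.2643399 ,  0.03113874],
       [ 0.25003054,  0.08579897,  0.96442898, -0.39105788],
       [ 0.        ,  0.        ,  0.        ,  1.        ]])}
```

Emit:
jog_arm:
  motion:
    - {"x": 2.8, "y": -2.8, "z": 0, "ax": 0, "ay": 0, "az": 0}
    - {"x": 2.8, "y": -2.8, "z": 0, "ax": 0, "ay": 0, "az": 0}
    - {"x": 2.8, "y": -2.8, "z": 0, "ax": 0, "ay": 0, "az": 0}
    - {"x": 2.8, "y": -2.8, "z": 0, "ax": 0, "ay": 0, "az": 0}
    - {"x": 2.8, "y": -2.8, "z": 0, "ax": 0, "ay": 0, "az": 0}

```text
time_s: 0.6
tool_pos: [0.3001, -0.4339, 0.2221]
tool_rot: [-180.0, 0.0, 19.2]
force: [1.2, -0.5, -0.1]
grip_width: 0.0869
grasp_force: 0.0
```

Emit:
jog_arm:
  motion:
    - {"x": 2.8, "y": -2.8, "z": 0, "ax": 0, "ay": 0, "az": 0}
    - {"x": 2.8, "y": -2.8, "z": 0, "ax": 0, "ay": 0, "az": 0}
    - {"x": 2.8, "y": -2.8, "z": 0, "ax": 0, "ay": 0, "az": 0}
    - {"x": 2.8, "y": -2.8, "z": 0, "ax": 0, "ay": 0, "az": 0}
    - {"x": 2.8, "y": -2.8, "z": 0, "ax": 0, "ay": 0, "az": 0}

```text
time_s: 1.1
tool_pos: [0.3862, -0.2558, 0.2223]
tool_rot: [-180.0, 0.0, 19.2]
force: [0.2, -0.9, -0.3]
grip_width: 0.087
grasp_force: 0.0
```

Emit:
jog_arm:
  motion:
    - {"x": 2.8, "y": -2.8, "z": 0, "ax": 0, "ay": 0, "az": 0}
    - {"x": 2.8, "y": -2.8, "z": 0, "ax": 0, "ay": 0, "az": 0}
    - {"x": 2.8, "y": -2.8, "z": 0, "ax": 0, "ay": 0, "az": 0}
    - {"x": 2.8, "y": -2.8, "z": 0, "ax": 0, "ay": 0, "az": 0}
    - {"x": 2.8, "y": -2.8, "z": 0, "ax": 0, "ay": 0, "az": -8.5}

```text
time_s: 1.6
tool_pos: [0.4724, -0.0778, 0.2224]
tool_rot: [180.0, 0.0, 27.8]
force: [-0.3, -0.4, 0.3]
grip_width: 0.087
grasp_force: 0.0
```

```bash
python3 -c "
from cell import env
o=env.get_obs();print(o['qpos'],o['tool_pos'],o['tool_rot'])"
```

```text
[ 41.27869773  -1.49836174 -34.21285905 105.48439664  -0.84157013
  75.76259034 -54.88630197] [ 0.47240953 -0.07778108  0.22236026] [1.79981738e+02 2.04820454e-02 2.78316640e+01]
```

Emit:
jog_arm:
  motion:
    - {"x": 0, "y": 0, "z": 0, "ax": 0, "ay": 0, "az": -8.5}
    - {"x": 0, "y": 0, "z": 0, "ax": 0, "ay": 0, "az": -8.5}
    - {"x": 0, "y": 0, "z": 0, "ax": 0, "ay": 0, "az": -8.5}
    - {"x": 0, "y": 0, "z": 0, "ax": 0, "ay": 0, "az": -8.5}
    - {"x": 0, "y": 0, "z": 0, "ax": 0, "ay": 0, "az": -8.5}

```text
time_s: 2.1
tool_pos: [0.4719, -0.0791, 0.2221]
tool_rot: [-180.0, 0.0, 70.5]
force: [-0.5, 0.1, 0.0]
grip_width: 0.0873
grasp_force: 0.0
```

Emit:
jog_arm:
  motion:
    - {"x": 0, "y": 0, "z": 0, "ax": 0, "ay": 0, "az": -8.5}
    - {"x": 0, "y": 0, "z": 0, "ax": 0, "ay": 0, "az": -8.5}
    - {"x": 0, "y": 0, "z": 0, "ax": 0, "ay": 0, "az": -8.5}
    - {"x": 0, "y": 0, "z": 0, "ax": 0, "ay": 0, "az": -8.5}
    - {"x": 0, "y": 0, "z": 0, "ax": 0, "ay": 0, "az": -8.5}

```text
time_s: 2.6
tool_pos: [0.4719, -0.0792, 0.2221]
tool_rot: [-180.0, -0.0, 113.0]
force: [-0.7, -0.0, 0.4]
grip_width: 0.0872
grasp_force: 0.0
```

Emit:
jog_arm:
  motion:
    - {"x": 0, "y": 0, "z": 0, "ax": 0, "ay": 0, "az": -8.5}
    - {"x": 0, "y": 0, "z": 0, "ax": 0, "ay": 0, "az": -8.5}
    - {"x": 0, "y": 0, "z": 0, "ax": 0, "ay": 0, "az": -8.5}
    - {"x": 0, "y": 0, "z": 0, "ax": 0, "ay": 0, "az": -8.5}
    - {"x": 0, "y": 0, "z": 0, "ax": 0, "ay": 0, "az": -8.5}

```text
time_s: 3.1
tool_pos: [0.4719, -0.0792, 0.2221]
tool_rot: [-180.0, -0.0, 155.5]
force: [-0.3, 0.8, 0.1]
grip_width: 0.0871
grasp_force: 0.0
```

Emit:
jog_arm:
  motion:
    - {"x": 0, "y": 0, "z": 0, "ax": 0, "ay": 0, "az": -8.5}
    - {"x": 0, "y": 0, "z": 0, "ax": 0, "ay": 0, "az": -8.5}
    - {"x": 0, "y": 0, "z": 0, "ax": 0, "ay": 0, "az": 0}
    - {"x": 0, "y": 0, "z": 0, "ax": 0, "ay": 0, "az": 0}
    - {"x": 0, "y": 0, "z": 0, "ax": 0, "ay": 0, "az": 0}

```text
time_s: 3.6
tool_pos: [0.4721, -0.0792, 0.2224]
tool_rot: [-180.0, -0.0, 172.0]
force: [-0.3, -0.6, -0.2]
grip_width: 0.0871
grasp_force: 0.0
```

```bash
cat > snap.py <<'E'
import sys,cv2,numpy as np
from cell import env
n,f=sys.argv[1:3]; p=env.camera_params(n); o=env.get_obs(); im=env.read_camera(n)
np.savez(f+".npz",im=im,E=p["extrinsics"],K=[p["fx"],p["fy"],p["cx"],p["cy"]])
cv2.imwrite(f"pics/{f}.png",im[:,:,::-1]); print(o["qpos"],o["tool_pos"],o["tool_rot"],o["force"],o["wrist_torque"])
E
python3 snap.py wrist w1
```

```text
[ 39.19772131  -1.53769526 -31.99576084 105.54013214  -0.83651907
  75.77856788  89.4597183 ] [ 0.47213236 -0.07924244  0.22242616] [-1.79996024e+02 -1.30059634e-02  1.72042778e+02] [-0.26039634 -0.59431627 -0.18363573] [ 0.09195043 -0.17098362  0.02782313]
```

View pics/w1.png

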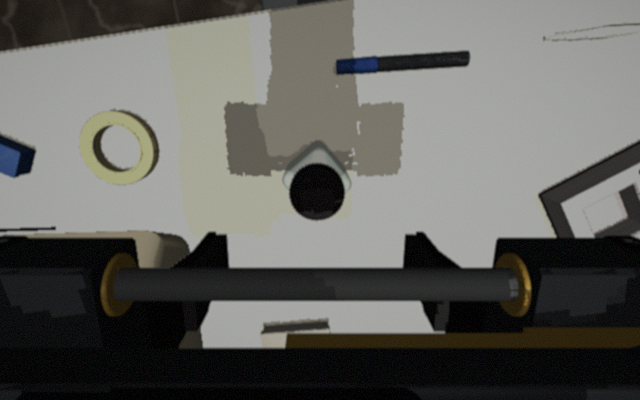

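The wrist view shows the cap at about (317,191), the bottle body's corner above it at (318,141), and part of the block at the right edge (large well around 600,210).

```bash
python3 - <<'E'
from h import *
np.set_printoptions(precision=4,suppress=True)
im=load("w1")[0]
a=cv2.resize(im[132:232,270:360],(360,400),interpolation=2);b=cv2.resize(im[140:240,530:640],(440,400),interpolation=2)
v=np.hstack([a,b]); v=cv2.convertScaleAbs(v,alpha=1.4); cv2.imwrite("pics/e.png",v[:,:,::-1])
print("cap",ray("w1",317,191,.1125))
E
```

```text
cap [ 0.4702 -0.0773  0.1125]
```

View pics/e.png

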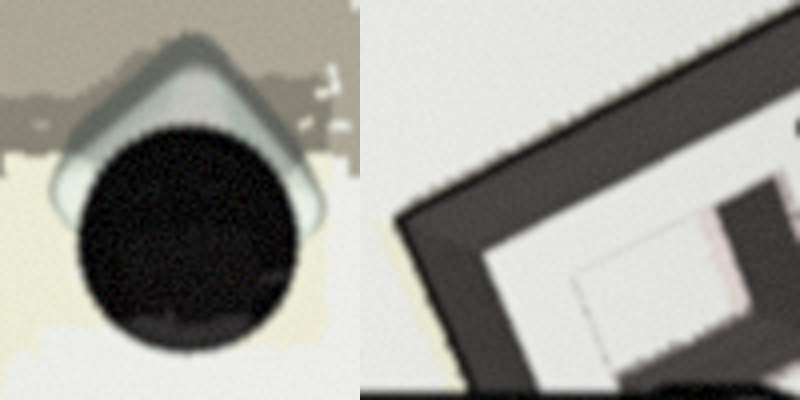

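```bash
python3 - <<'E'
from h import *
np.set_printoptions(precision=4,suppress=True)
f=lambda u,v,z:ray("w1",270+(u+.5)/4-.5,132+(v+.5)/4-.5,z)[:2]
g=lambda u,v,z:ray("w1",530+(u-360+.5)/4-.5,140+(v+.5)/4-.5,z)[:2]
an=lambda a:np.degrees(np.arctan2(a[1],a[0]))%90
print("cap",f(188,238,.1125))
L,R=f(52,192,.066),f(325,207,.066);print("L R",L,R,np.linalg.norm(L-R),"yaw",(an(R-L)+45)%90,"mid",(L+R)/2)
for p,q in(((80,145),(165,50)),((215,45),(295,140)),((85,162),(180,82)),((215,75),(290,165))):print(an(f(*q,.006)-f(*p,.006)))
C=g(485,253,.036);D=g(800,95,.036);w1=g(575,277,.036);w2=g(780,178,.036);b=g(397,217,0);b2=g(800,3,0)
print(C,b,an(D-C),an(b2-b),an(w2-w1),np.linalg.norm(w1-w2))
for y in(21,22,23):
    c,s=np.cos(np.radians(y)),np.sin(np.radians(y));M=np.array([[c,-s],[s,c]])
    print(y,C+M@[.045,.045],b+M@[.045,.045],w1+M@[.0265,.0265],w2+M@[.0265,-.0265])
E
```

```text
cap [ 0.4702 -0.0776]
L R [ 0.4668 -0.1087] [ 0.4791 -0.0467] 0.06319229124564125 yaw 33.80281459800503 mid [ 0.473  -0.0777]
39.97108943951304
32.469172420528366
32.15756657385103
32.01752237420936
[0.5368 0.1669] [0.5367 0.1662] 22.06294078970774 23.202696206296764 21.39249942764725 0.05350832740853904
21 [0.5627 0.225 ] [0.5626 0.2243] [0.5619 0.2244] [0.5613 0.2248]
22 [0.5617 0.2255] [0.5615 0.2247] [0.5613 0.2247] [0.5616 0.2254]
23 [0.5607 0.2259] [0.5605 0.2252] [0.5607 0.2249] [0.5618 0.226 ]
```

Emit:
jog_arm:
  motion:
    - {"x": 0.18, "y": 0.13, "z": 2.5, "ax": 0, "ay": 0, "az": 0}
    - {"x": 0, "y": 0, "z": 3, "ax": 0, "ay": 0, "az": 0}
    - {"x": 0, "y": 0, "z": 3, "ax": 0, "ay": 0, "az": 0}
    - {"x": 0, "y": 0, "z": 3, "ax": 0, "ay": 0, "az": 0}
    - {"x": 0, "y": 0, "z": 1.2, "ax": 0, "ay": 0, "az": 0}

```text
time_s: 4.15
tool_pos: [0.4686, -0.0774, 0.0929]
tool_rot: [180.0, -0.2, 172.1]
force: [-0.9, 0.6, -0.6]
grip_width: 0.0868
grasp_force: 0.0
```

Emit:
jog_arm:
  motion:
    - {"x": 0, "y": 0, "z": 0.6, "ax": 0, "ay": 0, "az": 0}
    - {"x": 0, "y": 0, "z": 0.5, "ax": 0, "ay": 0, "az": 0}
    - {"x": 0, "y": 0, "z": 0, "ax": 0, "ay": 0, "az": 0}
    - {"x": 0, "y": 0, "z": 0, "ax": 0, "ay": 0, "az": 0}
    - {"x": 0, "y": 0, "z": 0, "ax": 0, "ay": 0, "az": 0}

```text
time_s: 4.65
tool_pos: [0.4713, -0.0779, 0.0855]
tool_rot: [-180.0, 0.1, 172.2]
force: [0.4, -0.3, 0.6]
grip_width: 0.0872
grasp_force: 0.0
```

Emit:
jog_arm:
  motion:
    - {"x": 0, "y": 0, "z": 0, "ax": 0, "ay": 0, "az": 0}
    - {"x": 0, "y": 0, "z": 0, "ax": 0, "ay": 0, "az": 0}
    - {"x": 0, "y": 0, "z": 0, "ax": 0, "ay": 0, "az": 0}
    - {"x": 0, "y": 0, "z": 0, "ax": 0, "ay": 0, "az": 0}
    - {"x": 0, "y": 0, "z": 0, "ax": 0, "ay": 0, "az": 0}
  claw: -1
  squeeze: 20

```text
time_s: 5.15
tool_pos: [0.4706, -0.0777, 0.0845]
tool_rot: [-180.0, -0.0, 172.2]
force: [0.3, 0.5, -0.4]
grip_width: 0.0551
grasp_force: 0.0
```

```bash
python3 -c "
from cell import env
o=env.get_obs();print(o['time_s'],o['tool_pos'],o['tool_rot'],o['force'],o['wrist_torque'],o['grip_width'],o['grasp_force'])"
```

```text
5.15 [ 0.4705793  -0.07769795  0.0845071 ] [-1.79997088e+02 -5.86481802e-03  1.72183402e+02] [ 0.27699275  0.54602403 -0.36101544] [ 0.09228247 -0.10963869  0.0097195 ] 0.05510253986994125 0.0
```

Emit:
jog_arm:
  motion:
    - {"x": 0, "y": 0, "z": 0, "ax": 0, "ay": 0, "az": 0}
    - {"x": 0, "y": 0, "z": 0, "ax": 0, "ay": 0, "az": 0}
    - {"x": 0, "y": 0, "z": 0, "ax": 0, "ay": 0, "az": 0}
    - {"x": 0, "y": 0, "z": 0, "ax": 0, "ay": 0, "az": 0}
    - {"x": 0, "y": 0, "z": -0.3, "ax": 0, "ay": 0, "az": 0}

```text
time_s: 5.65
tool_pos: [0.4699, -0.0775, 0.087]
tool_rot: [180.0, -0.1, 172.2]
force: [-0.6, 0.5, -2.7]
grip_width: 0.0432
grasp_force: 20.0
```

Emit:
jog_arm:
  motion:
    - {"x": 0, "y": 0, "z": -0.7, "ax": 0, "ay": 0, "az": 0}
    - {"x": 0, "y": 0, "z": -1.5, "ax": 0, "ay": 0, "az": 0}
    - {"x": 0, "y": 0, "z": -2, "ax": 0, "ay": 0, "az": 0}
    - {"x": 0, "y": 0, "z": -2, "ax": 0, "ay": 0, "az": 0}
    - {"x": 0, "y": 0, "z": -1, "ax": 0, "ay": 0, "az": 0}

```text
time_s: 6.15
tool_pos: [0.4715, -0.0777, 0.1615]
tool_rot: [-180.0, 0.1, 172.2]
force: [0.2, -0.6, -1.8]
grip_width: 0.0434
grasp_force: 20.0
```

Held. Now I'll turn by +79° (9.3 rows) and travel.

Emit:
jog_arm:
  motion:
    - {"x": 0, "y": 0, "z": 0, "ax": 0, "ay": 0, "az": -5}
    - {"x": 0, "y": 0, "z": 0, "ax": 0, "ay": 0, "az": -8}
    - {"x": 0, "y": 0, "z": 0, "ax": 0, "ay": 0, "az": -8}
    - {"x": 0, "y": 0, "z": 0, "ax": 0, "ay": 0, "az": -8}
    - {"x": 0, "y": 0, "z": 0, "ax": 0, "ay": 0, "az": -8}

```text
time_s: 6.65
tool_pos: [0.4702, -0.0776, 0.1592]
tool_rot: [180.0, -0.0, -150.5]
force: [-0.4, 0.3, -2.6]
grip_width: 0.0428
grasp_force: 20.0
```

Emit:
jog_arm:
  motion:
    - {"x": 0, "y": 0, "z": 0, "ax": 0, "ay": 0, "az": -8}
    - {"x": 0, "y": 0, "z": 0, "ax": 0, "ay": 0, "az": -8}
    - {"x": 0, "y": 0, "z": 0, "ax": 0, "ay": 0, "az": -8}
    - {"x": 0, "y": 0, "z": 0, "ax": 0, "ay": 0, "az": -8}
    - {"x": 0, "y": 0, "z": 0, "ax": 0, "ay": 0, "az": -8}

```text
time_s: 7.15
tool_pos: [0.4675, -0.0771, 0.1512]
tool_rot: [179.2, -0.9, -121.4]
force: [0.1, 0.7, -2.9]
grip_width: 0.0434
grasp_force: 20.0
```

Emit:
jog_arm:
  motion:
    - {"x": -2, "y": 0.6, "z": 0, "ax": 0, "ay": 0, "az": -2}
    - {"x": -3.5, "y": 1.1, "z": 0, "ax": 0, "ay": 0, "az": 0}
    - {"x": -3.5, "y": 1.1, "z": 0, "ax": 0, "ay": 0, "az": 0}
    - {"x": -3.5, "y": 1.1, "z": 0, "ax": 0, "ay": 0, "az": 0}
    - {"x": -3.5, "y": 1.1, "z": 0, "ax": 0, "ay": 0, "az": 0}

```text
time_s: 7.65
tool_pos: [0.5041, 0.0869, 0.1495]
tool_rot: [179.2, -0.9, -119.7]
force: [-0.3, 0.0, -2.9]
grip_width: 0.0434
grasp_force: 20.0
```

Emit:
jog_arm:
  motion:
    - {"x": -3.5, "y": 1.1, "z": 0, "ax": 0, "ay": 0, "az": 0}
    - {"x": -3.5, "y": 1.1, "z": 0, "ax": 0, "ay": 0, "az": 0}
    - {"x": -3.5, "y": 1.1, "z": 0, "ax": 0, "ay": 0, "az": 0}
    - {"x": -3.5, "y": 1.1, "z": 0, "ax": 0, "ay": 0, "az": 0}
    - {"x": -3.5, "y": 1.1, "z": 0, "ax": 0, "ay": 0, "az": 0}

```text
time_s: 8.15
tool_pos: [0.5427, 0.2664, 0.1469]
tool_rot: [179.2, -0.9, -119.7]
force: [0.0, 0.6, -2.0]
grip_width: 0.0432
grasp_force: 20.0
```

Emit:
jog_arm:
  motion:
    - {"x": -1, "y": 0.3, "z": 0, "ax": 0, "ay": 0, "az": 0}
    - {"x": 0, "y": 0, "z": 0, "ax": 0, "ay": 0, "az": 0}
    - {"x": 0, "y": 0, "z": 0, "ax": 0, "ay": 0, "az": 0}
    - {"x": 0, "y": 0, "z": 0, "ax": 0, "ay": 0, "az": 0}
    - {"x": 0, "y": 0, "z": 0, "ax": 0, "ay": 0, "az": 0}

```text
time_s: 8.65
tool_pos: [0.5459, 0.2727, 0.1478]
tool_rot: [179.2, -0.9, -119.8]
force: [0.6, -0.8, -2.4]
grip_width: 0.0435
grasp_force: 20.0
```

```bash
python3 snap.py wrist w2; python3 - <<'E'
from h import *
for y in (0,):
    print([proj("w2",P).round() for P in((.56,.224,.036),(.6,.17,.036),(.5,.2,.036))])
E
```

```text
[ 15.6733689   27.92177751 -58.16866361  91.97158825  23.91905698
  74.94482034 103.87550543] [0.54586333 0.27265595 0.14776842] [ 179.24517476   -0.88496082 -119.84066312] [ 0.64296449 -0.75273409 -2.3953447 ] [ 0.12018071 -0.11260289 -0.00990702]
[array([267., 152.]), array([185., 116.]), array([319.,  83.])]
```

View pics/w2.png

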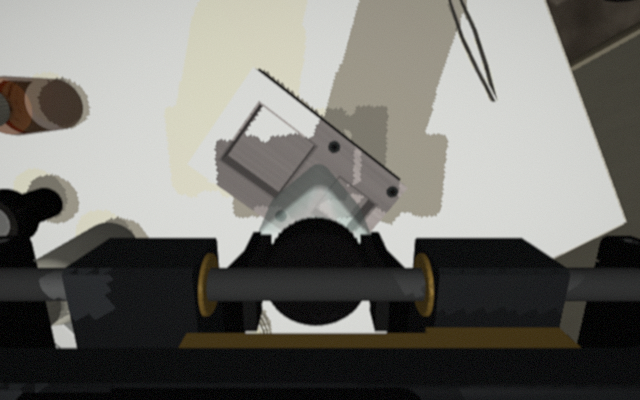

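The well's rim corners are near (262,103), (314,147), (222,155) and (275,193). The bottle is held below the cap, with its near corner at (320,165). I'll zoom in.

```bash
python3 - <<'E'
from h import *
im=load("w2")[0]
a=cv2.resize(im[60:250,180:420],(720,570),interpolation=2); a=cv2.convertScaleAbs(a,alpha=1.3); cv2.imwrite("pics/f.png",a[:,:,::-1])
E
```

```text
(no output)
```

View pics/f.png

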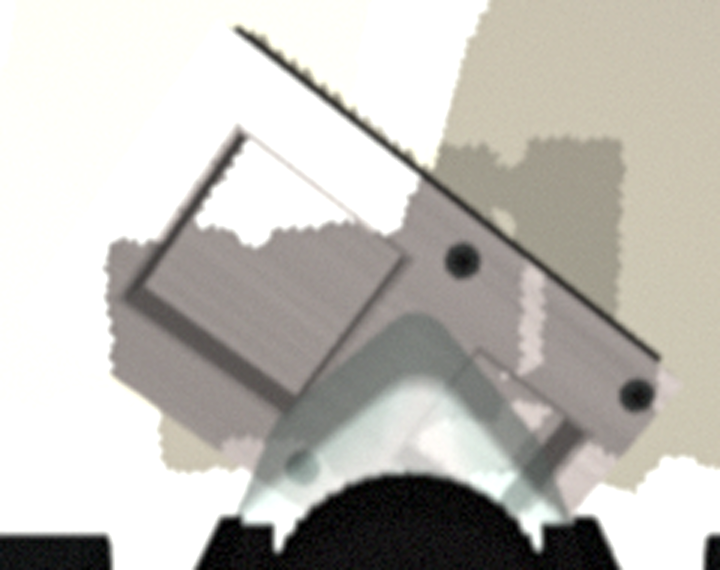

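```bash
cat > fit.py <<'E'
from h import *
from scipy.optimize import least_squares
np.set_printoptions(precision=4,suppress=True)
px=lambda u,v:np.array([180+(u+.5)/3-.5,60+(v+.5)/3-.5])
obs=[((240,127),(-.0265,-.0565)),((406,259),(-.0265,-.0035)),((125,297),(.0265,-.0565)),((287,411),(.0265,-.0035)),((237,29),(-.045,-.075)),((658,359),(-.045,.075))]
def world(p,l):
    c,s=np.cos(p[2]),np.sin(p[2]); return [p[0]+c*l[0]-s*l[1],p[1]+s*l[0]+c*l[1],.036]
res=lambda p:np.concatenate([proj("w2",world(p,l))-px(*o) for o,l in obs])
r=least_squares(res,[.55,.25,.38]); print(r.x,np.degrees(r.x[2]),r.fun.reshape(-1,2)); print("well",world(r.x,(0,-.03)))
# bottle in hand
from scipy.spatial.transform import Rotation as R
T=R.from_euler("xyz",[179.245,-.885,-119.84],degrees=True)
for b in (98,101,104):
    c=T*R.from_euler("z",180+119.84+0,degrees=True)  # placeholder upright
    for h in (.006,.066):
        z=.1478-.0845+h; a=np.radians(b); M=np.array([[np.cos(a),-np.sin(a)],[np.sin(a),np.cos(a)]])
        q=[proj("w2",[*(np.array([.5459,.2727])+M@k),z]) for k in((.025,.025),(-.025,.025),(-.025,-.025),(.025,-.025))]
        print(b,h,[((x-[180,60]+.5)*3-.5).round() for x in q])
print("tilt fix rotvec tool deg, target yaw keep",np.degrees((T.inv()*R.from_euler("xyz",[180,0,-119.84],degrees=True)).as_rotvec()))
E
python3 fit.py
```

```text
[0.5482 0.2516 0.4007] 22.95927013588797 [[-0.6776  0.0265]
 [ 0.2331 -1.1686]
 [-1.3054 -0.5434]
 [ 0.0835  1.0443]
 [-5.9711 -3.9633]
 [ 8.3313  6.4339]]
well [np.float64(0.5599490073219978), np.float64(0.22394129927357906), 0.036]
98 0.006 [array([552., 459.]), array([425., 294.]), array([257., 424.]), array([388., 579.])]
98 0.066 [array([599., 553.]), array([434., 343.]), array([216., 510.]), array([386., 704.])]
101 0.006 [array([553., 451.]), array([417., 293.]), array([256., 431.]), array([395., 579.])]
101 0.066 [array([601., 544.]), array([423., 342.]), array([215., 519.]), array([395., 705.])]
104 0.006 [array([554., 444.]), array([408., 293.]), array([256., 439.]), array([403., 580.])]
104 0.066 [array([602., 534.]), array([413., 341.]), array([215., 529.]), array([405., 705.])]
tilt fix rotvec tool deg, target yaw keep [ 0.755  -0.885  -0.0058]
```

```bash
python3 - <<'E'
exec(open("fit.py").read().split("# bottle")[0].replace("((237,29),(-.045,-.075)),((658,359),(-.045,.075))","").replace(",]","]"))
obs+=[((237,29),(-.045,-.075)),((658,359),(-.045,.075))]
def res(p): return np.concatenate([proj("w2",world(p,l)[:2]+[.036 if i<4 else 0.002])-px(*o) for i,(o,l) in enumerate(obs)])
r=least_squares(res,[.55,.25,.38]); print(np.degrees(r.x[2]),r.fun.reshape(-1,2)); print("well",world(r.x,(0,-.03)))
E
```

```text
[0.5482 0.2519 0.3958] 22.675228734724918 [[ 0.001   0.1974]
 [ 0.6776 -0.7375]
 [-0.9292 -0.5893]
 [ 0.2585  1.2528]]
well [np.float64(0.5597458022347281), np.float64(0.22422947550481687), 0.036]
22.72176021048295 [[-0.0314  0.2259]
 [ 0.679  -0.755 ]
 [-0.9135 -0.5295]
 [ 0.3029  1.2679]
 [ 1.3282  0.7883]
 [-1.4788 -1.1677]]
well [np.float64(0.5597497185459207), np.float64(0.22424645518381026), 0.036]
```

Emit:
jog_arm:
  motion:
    - {"x": 0, "y": 0, "z": 0, "ax": 0.75, "ay": -0.88, "az": 0}
    - {"x": 0, "y": 0, "z": 0, "ax": 0, "ay": 0, "az": -5.7}
    - {"x": 0, "y": 0, "z": 0, "ax": 0, "ay": 0, "az": -5.8}
    - {"x": 2.1, "y": -1.4, "z": 0, "ax": 0, "ay": 0, "az": 0}
    - {"x": 2.1, "y": -1.4, "z": 0, "ax": 0, "ay": 0, "az": 0}

```text
time_s: 9.2
tool_pos: [0.5585, 0.2258, 0.148]
tool_rot: [-180.0, 0.1, -108.1]
force: [0.8, -1.3, -2.2]
grip_width: 0.0432
grasp_force: 20.0
```

Emit:
jog_arm:
  motion:
    - {"x": 0, "y": 0, "z": 0, "ax": 0, "ay": 0, "az": 0}
    - {"x": 0, "y": 0, "z": 0, "ax": 0, "ay": 0, "az": 0}
    - {"x": 0, "y": 0, "z": 0, "ax": 0, "ay": 0, "az": 0}
    - {"x": 0, "y": 0, "z": 0, "ax": 0, "ay": 0, "az": 0}
    - {"x": 0, "y": 0, "z": 0, "ax": 0, "ay": 0, "az": 0}

```text
time_s: 9.7
tool_pos: [0.5584, 0.2268, 0.1479]
tool_rot: [180.0, 0.1, -108.1]
force: [-0.0, 0.7, -2.6]
grip_width: 0.0433
grasp_force: 20.0
```

```bash
cat > s.py <<'E'
from cell import env
import numpy as np
np.set_printoptions(precision=4,suppress=True)
o=env.get_obs();print(*[o[k] for k in('time_s','qpos','tool_pos','tool_rot','force','wrist_torque','grip_width')])
E
python3 s.py
```

```text
9.7 [ 23.1416  27.1054 -61.1724  94.0999  24.5116  73.517  119.4011] [0.5584 0.2268 0.1479] [ 179.9611    0.0875 -108.1173] [-0.0015  0.6671 -2.6136] [ 0.1205 -0.1164  0.0151] 0.04325809248873368
```

Emit:
jog_arm:
  motion:
    - {"x": 0.21, "y": -0.2, "z": 0.5, "ax": 0, "ay": 0, "az": 0}
    - {"x": 0, "y": 0, "z": 0.8, "ax": 0, "ay": 0, "az": 0}
    - {"x": 0, "y": 0, "z": 0.8, "ax": 0, "ay": 0, "az": 0}
    - {"x": 0, "y": 0, "z": 0.3, "ax": 0, "ay": 0, "az": 0}
    - {"x": 0, "y": 0, "z": 0, "ax": 0, "ay": 0, "az": 0}

```text
time_s: 10.2
tool_pos: [0.5595, 0.2231, 0.1227]
tool_rot: [179.9, 0.0, -108.2]
force: [0.1, 0.2, -2.2]
grip_width: 0.0434
grasp_force: 20.0
```

Emit:
jog_arm:
  motion:
    - {"x": 0, "y": 0, "z": 0.2, "ax": 0, "ay": 0, "az": 0}
    - {"x": 0, "y": 0, "z": 0.2, "ax": 0, "ay": 0, "az": 0}
    - {"x": 0, "y": 0, "z": 0.2, "ax": 0, "ay": 0, "az": 0}
    - {"x": 0, "y": 0, "z": 0.2, "ax": 0, "ay": 0, "az": 0}
    - {"x": 0, "y": 0, "z": 0, "ax": 0, "ay": 0, "az": 0}

```text
time_s: 10.7
tool_pos: [0.5599, 0.2232, 0.1155]
tool_rot: [179.9, 0.0, -108.2]
force: [-0.4, -0.8, -2.3]
grip_width: 0.0432
grasp_force: 20.0
```

```bash
python3 s.py
```

```text
10.7 [ 22.5161  28.83   -59.8826  96.0353  26.1717  70.554  118.5283] [0.5599 0.2232 0.1155] [ 179.9391    0.046  -108.2063] [-0.4303 -0.8016 -2.3369] [ 0.143  -0.0085 -0.0362] 0.04321304570375152
```

Emit:
jog_arm:
  motion:
    - {"x": 0, "y": 0, "z": 0.15, "ax": 0, "ay": 0, "az": 0}
    - {"x": 0, "y": 0, "z": 0.15, "ax": 0, "ay": 0, "az": 0}
    - {"x": 0, "y": 0, "z": 0.15, "ax": 0, "ay": 0, "az": 0}
    - {"x": 0, "y": 0, "z": 0.15, "ax": 0, "ay": 0, "az": 0}
    - {"x": 0, "y": 0, "z": 0, "ax": 0, "ay": 0, "az": 0}

```text
time_s: 11.2
tool_pos: [0.5599, 0.2232, 0.1095]
tool_rot: [179.9, 0.1, -108.2]
force: [-0.7, 0.8, -2.9]
grip_width: 0.0435
grasp_force: 20.0
```

```bash
python3 s.py
```

```text
11.2 [ 22.3249  29.1729 -59.6357  96.3699  26.4971  70.0021 118.3042] [0.5599 0.2232 0.1095] [ 179.9337    0.0517 -108.2061] [-0.6736  0.8131 -2.9309] [ 0.1331 -0.0419 -0.009 ] 0.04353690173741941
```

Emit:
jog_arm:
  motion:
    - {"x": 0, "y": 0, "z": 0.3, "ax": 0, "ay": 0, "az": 0}
    - {"x": 0, "y": 0, "z": 0.3, "ax": 0, "ay": 0, "az": 0}
    - {"x": 0, "y": 0, "z": 0.3, "ax": 0, "ay": 0, "az": 0}
    - {"x": 0, "y": 0, "z": 0.3, "ax": 0, "ay": 0, "az": 0}
    - {"x": 0, "y": 0, "z": 0, "ax": 0, "ay": 0, "az": 0}

```text
time_s: 11.7
tool_pos: [0.5598, 0.2231, 0.0972]
tool_rot: [179.9, 0.0, -108.2]
force: [-0.1, 0.4, -2.9]
grip_width: 0.0434
grasp_force: 20.0
```

Emit:
jog_arm:
  motion:
    - {"x": 0, "y": 0, "z": 0.1, "ax": 0, "ay": 0, "az": 0}
    - {"x": 0, "y": 0, "z": 0.1, "ax": 0, "ay": 0, "az": 0}
    - {"x": 0, "y": 0, "z": 0.1, "ax": 0, "ay": 0, "az": 0}
    - {"x": 0, "y": 0, "z": 0.05, "ax": 0, "ay": 0, "az": 0}
    - {"x": 0, "y": 0, "z": 0, "ax": 0, "ay": 0, "az": 0}

```text
time_s: 12.2
tool_pos: [0.5601, 0.2233, 0.0942]
tool_rot: [180.0, 0.1, -108.2]
force: [0.3, 0.2, -3.0]
grip_width: 0.0434
grasp_force: 20.0
```

```bash
python3 s.py
```

```text
12.2 [ 21.8153  30.0515 -58.9821  97.1934  27.3626  68.5929 117.7099] [0.5601 0.2233 0.0942] [ 179.9507    0.0664 -108.2053] [ 0.2782  0.1708 -2.9964] [ 0.1201 -0.053  -0.0605] 0.04342829015566257
```

Emit:
jog_arm:
  motion:
    - {"x": 0, "y": 0, "z": 0.05, "ax": 0, "ay": 0, "az": 0}
    - {"x": 0, "y": 0, "z": 0.05, "ax": 0, "ay": 0, "az": 0}
    - {"x": 0, "y": 0, "z": 0, "ax": 0, "ay": 0, "az": 0}
    - {"x": 0, "y": 0, "z": 0, "ax": 0, "ay": 0, "az": 0}
    - {"x": 0, "y": 0, "z": 0, "ax": 0, "ay": 0, "az": 0}

```text
time_s: 12.7
tool_pos: [0.5602, 0.2234, 0.0935]
tool_rot: [180.0, 0.1, -108.2]
force: [1.5, 0.3, 0.5]
grip_width: 0.0433
grasp_force: 20.0
```

Emit:
jog_arm:
  motion:
    - {"x": 0, "y": 0, "z": 0.05, "ax": 0, "ay": 0, "az": 0}
    - {"x": 0, "y": 0, "z": 0.01, "ax": 0, "ay": 0, "az": 8}
    - {"x": 0, "y": 0, "z": 0.01, "ax": 0, "ay": 0, "az": 8}
    - {"x": 0, "y": 0, "z": 0.01, "ax": 0, "ay": 0, "az": 8}
    - {"x": 0, "y": 0, "z": 0.01, "ax": 0, "ay": 0, "az": 8}
  squeeze: 25

```text
time_s: 13.2
tool_pos: [0.5599, 0.2238, 0.093]
tool_rot: [179.9, 0.0, -140.5]
force: [-2.2, -0.8, 3.2]
grip_width: 0.0432
grasp_force: 25.0
```

```bash
python3 s.py
```

```text
13.2 [ 17.5112  27.1687 -52.4888  97.3864  23.0739  66.9894  88.3546] [0.5599 0.2238 0.093 ] [ 179.9154    0.0471 -140.5048] [-2.2149 -0.778   3.2089] [0.0036 0.3622 0.0838] 0.04316586438125147
```

Emit:
jog_arm:
  motion:
    - {"x": 0, "y": 0, "z": 0.01, "ax": 0, "ay": 0, "az": 8}
    - {"x": 0, "y": 0, "z": 0.01, "ax": 0, "ay": 0, "az": 8}
    - {"x": 0, "y": 0, "z": 0.01, "ax": 0, "ay": 0, "az": 8}
    - {"x": 0, "y": 0, "z": 0.01, "ax": 0, "ay": 0, "az": 8}
    - {"x": 0, "y": 0, "z": 0.01, "ax": 0, "ay": 0, "az": 8}

```text
time_s: 13.7
tool_pos: [0.5598, 0.2245, 0.0925]
tool_rot: [179.9, -0.0, 179.5]
force: [-2.6, 1.0, 3.0]
grip_width: 0.0435
grasp_force: 25.0
```

Emit:
jog_arm:
  motion:
    - {"x": 0, "y": 0, "z": 0.01, "ax": 0, "ay": 0, "az": 8}
    - {"x": 0, "y": 0, "z": 0.01, "ax": 0, "ay": 0, "az": 8}
    - {"x": 0, "y": 0, "z": 0.01, "ax": 0, "ay": 0, "az": 8}
    - {"x": 0, "y": 0, "z": 0.01, "ax": 0, "ay": 0, "az": 8}
    - {"x": 0, "y": 0, "z": 0.01, "ax": 0, "ay": 0, "az": 8}

```text
time_s: 14.2
tool_pos: [0.5601, 0.2249, 0.0921]
tool_rot: [179.8, -0.1, 139.5]
force: [-0.9, 1.4, 2.7]
grip_width: 0.0433
grasp_force: 25.0
```

```bash
python3 s.py
```

```text
14.2 [  6.4947  22.5034 -37.5623  97.7782  14.7959  64.6785  14.223 ] [0.5601 0.2249 0.0921] [179.8409  -0.0965 139.5401] [-0.8644  1.3583  2.6623] [0.3227 0.1005 0.0529] 0.04327702589626374
```

Emit:
jog_arm:
  motion:
    - {"x": 0, "y": 0, "z": 0.01, "ax": 0, "ay": 0, "az": 8}
    - {"x": 0, "y": 0, "z": 0.01, "ax": 0, "ay": 0, "az": 8}
    - {"x": 0, "y": 0, "z": 0.01, "ax": 0, "ay": 0, "az": 8}
    - {"x": 0, "y": 0, "z": 0.01, "ax": 0, "ay": 0, "az": 8}
    - {"x": 0, "y": 0, "z": 0, "ax": 0, "ay": 0, "az": 0}

```text
time_s: 14.7
tool_pos: [0.5605, 0.2247, 0.0918]
tool_rot: [179.9, -0.1, 107.8]
force: [-0.7, 0.5, 3.1]
grip_width: 0.0431
grasp_force: 25.0
```

```bash
python3 s.py
```

```text
14.7 [  2.2076  21.3445 -32.0851  97.9344  12.2903  64.1255 -15.6542] [0.5605 0.2247 0.0918] [179.8775  -0.1295 107.8234] [-0.6557  0.4678  3.0879] [ 0.3437 -0.0898 -0.0151] 0.04308810786761611
```

Emit:
jog_arm:
  motion:
    - {"x": 0, "y": 0, "z": 0.005, "ax": 0, "ay": 0, "az": 4}
    - {"x": 0, "y": 0, "z": 0.005, "ax": 0, "ay": 0, "az": 4}
    - {"x": 0, "y": 0, "z": 0.005, "ax": 0, "ay": 0, "az": 4}
    - {"x": 0, "y": 0, "z": 0.005, "ax": 0, "ay": 0, "az": 4}
    - {"x": 0, "y": 0, "z": 0.005, "ax": 0, "ay": 0, "az": 4}

```text
time_s: 15.2
tool_pos: [0.5608, 0.2246, 0.0916]
tool_rot: [179.9, -0.2, 87.9]
force: [0.9, 2.3, 2.3]
grip_width: 0.0433
grasp_force: 25.0
```

```bash
python3 s.py
```

```text
15.2 [ -0.3451  20.7736 -28.8647  98.0248  10.875   63.833  -34.5213] [0.5608 0.2246 0.0916] [179.9015  -0.1824  87.9024] [0.8604 2.3163 2.3378] [ 0.3419 -0.186   0.1123] 0.043267871863335944
```

Emit:
jog_arm:
  motion:
    - {"x": 0, "y": 0, "z": 0.005, "ax": 0, "ay": 0, "az": 4}
    - {"x": 0, "y": 0, "z": 0.005, "ax": 0, "ay": 0, "az": 4}
    - {"x": 0, "y": 0, "z": 0.005, "ax": 0, "ay": 0, "az": 4}
    - {"x": 0, "y": 0, "z": 0.005, "ax": 0, "ay": 0, "az": 4}
    - {"x": 0, "y": 0, "z": 0.005, "ax": 0, "ay": 0, "az": 4}

```text
time_s: 15.7
tool_pos: [0.561, 0.2245, 0.0913]
tool_rot: [180.0, -0.2, 67.9]
force: [0.6, 2.1, 2.4]
grip_width: 0.0433
grasp_force: 25.0
```

```bash
python3 s.py
```

```text
15.7 [ -2.9137  20.2763 -25.6718  98.1265   9.5381  63.5855 -53.5354] [0.561  0.2245 0.0913] [179.9528  -0.2081  67.8942] [0.6312 2.0898 2.3536] [ 0.32   -0.2505  0.0643] 0.04326860607360621
```

Emit:
jog_arm:
  motion:
    - {"x": 0, "y": 0, "z": 0.005, "ax": 0, "ay": 0, "az": 4}
    - {"x": 0, "y": 0, "z": 0.005, "ax": 0, "ay": 0, "az": 4}
    - {"x": 0, "y": 0, "z": 0.005, "ax": 0, "ay": 0, "az": 4}
    - {"x": 0, "y": 0, "z": 0.005, "ax": 0, "ay": 0, "az": 4}
    - {"x": 0, "y": 0, "z": 0.005, "ax": 0, "ay": 0, "az": 4}

```text
time_s: 16.2
tool_pos: [0.5612, 0.2243, 0.0911]
tool_rot: [-180.0, -0.2, 47.9]
force: [1.3, 1.1, 3.0]
grip_width: 0.0434
grasp_force: 25.0
```

```bash
python3 s.py
```

```text
16.2 [ -5.4488  19.8483 -22.5522  98.2315   8.2806  63.3776 -72.6028] [0.5612 0.2243 0.0911] [-179.9907   -0.2112   47.8882] [1.3384 1.138  2.975 ] [ 0.3112 -0.3371  0.0968] 0.043435313310041815
```

Emit:
jog_arm:
  motion:
    - {"x": 0, "y": 0, "z": 0.005, "ax": 0, "ay": 0, "az": 4}
    - {"x": 0, "y": 0, "z": 0.005, "ax": 0, "ay": 0, "az": 4}
    - {"x": 0, "y": 0, "z": 0.005, "ax": 0, "ay": 0, "az": 4}
    - {"x": 0, "y": 0, "z": 0.005, "ax": 0, "ay": 0, "az": 4}
    - {"x": 0, "y": 0, "z": 0.005, "ax": 0, "ay": 0, "az": 4}

```text
time_s: 16.7
tool_pos: [0.5613, 0.2241, 0.0909]
tool_rot: [-179.9, -0.2, 27.9]
force: [1.4, 1.0, 2.3]
grip_width: 0.0433
grasp_force: 25.0
```

```bash
python3 s.py
```

```text
16.7 [ -7.9481  19.4849 -19.4947  98.3366   7.0861  63.2061 -91.7105] [0.5613 0.2241 0.0909] [-179.9358   -0.1895   27.8798] [1.4328 0.9853 2.3089] [ 0.124  -0.336   0.0313] 0.0432853756917355
```

Emit:
jog_arm:
  motion:
    - {"x": 0, "y": 0, "z": 0.005, "ax": 0, "ay": 0, "az": 4}
    - {"x": 0, "y": 0, "z": 0.005, "ax": 0, "ay": 0, "az": 4}
    - {"x": 0, "y": 0, "z": 0.005, "ax": 0, "ay": 0, "az": 4}
    - {"x": 0, "y": 0, "z": 0.005, "ax": 0, "ay": 0, "az": 4}
    - {"x": 0, "y": 0, "z": 0.005, "ax": 0, "ay": 0, "az": 4}

```text
time_s: 17.2
tool_pos: [0.5608, 0.2241, 0.0906]
tool_rot: [-179.9, -0.1, 7.9]
force: [0.0, 0.1, 3.8]
grip_width: 0.0436
grasp_force: 25.0
```

```bash
python3 s.py
```

```text
17.2 [ -10.4277   19.1771  -16.5225   98.456     5.9332   63.0903 -110.81  ] [0.5608 0.2241 0.0906] [-179.8892   -0.1085    7.9495] [0.0086 0.071  3.8297] [ 0.1237 -0.064   0.8369] 0.043616308043512214
```

Emit:
jog_arm:
  motion:
    - {"x": 0, "y": 0, "z": 0, "ax": 0, "ay": 0, "az": 2}
    - {"x": 0, "y": 0, "z": 0, "ax": 0, "ay": 0, "az": 0}
    - {"x": 0, "y": 0, "z": 0, "ax": 0, "ay": 0, "az": 0}
    - {"x": 0, "y": 0, "z": 0, "ax": 0, "ay": 0, "az": 0}
    - {"x": 0, "y": 0, "z": 0, "ax": 0, "ay": 0, "az": 0}

```text
time_s: 17.7
tool_pos: [0.5607, 0.224, 0.0904]
tool_rot: [-179.9, -0.1, 5.9]
force: [1.6, 0.6, 5.4]
grip_width: 0.0434
grasp_force: 25.0
```

```bash
python3 s.py
```

```text
17.7 [ -10.6667   19.1505  -16.2199   98.4782    5.805    63.076  -112.7154] [0.5607 0.224  0.0904] [-179.879    -0.0874    5.9415] [1.6365 0.6489 5.4021] [ 0.3401 -0.1116  0.8421] 0.043381756362166644
```

Emit:
jog_arm:
  motion:
    - {"x": 0, "y": 0, "z": 0, "ax": 0, "ay": 0, "az": -1}
    - {"x": 0, "y": 0, "z": 0, "ax": 0, "ay": 0, "az": -1}
    - {"x": 0, "y": 0, "z": 0, "ax": 0, "ay": 0, "az": 0}
    - {"x": 0, "y": 0, "z": 0, "ax": 0, "ay": 0, "az": 0}
    - {"x": 0, "y": 0, "z": 0, "ax": 0, "ay": 0, "az": 0}

```text
time_s: 18.2
tool_pos: [0.5607, 0.2241, 0.0904]
tool_rot: [-179.8, -0.1, 7.8]
force: [0.3, 1.1, 5.6]
grip_width: 0.043
grasp_force: 25.0
```

```bash
python3 s.py
```

```text
18.2 [ -10.4154   19.1791  -16.4996   98.4677    5.8716   63.0842 -110.8703] [0.5607 0.2241 0.0904] [-179.8468   -0.0818    7.8285] [0.2672 1.1354 5.6076] [ 0.4412 -0.1056  0.3017] 0.04303308781369942
```

Emit:
jog_arm:
  motion:
    - {"x": 0, "y": 0, "z": 0, "ax": 0, "ay": 0, "az": -1}
    - {"x": 0, "y": 0, "z": 0, "ax": 0, "ay": 0, "az": -1}
    - {"x": 0, "y": 0, "z": 0, "ax": 0, "ay": 0, "az": 0}
    - {"x": 0, "y": 0, "z": 0, "ax": 0, "ay": 0, "az": 0}
    - {"x": 0, "y": 0, "z": 0, "ax": 0, "ay": 0, "az": 0}

```text
time_s: 18.7
tool_pos: [0.5605, 0.224, 0.0904]
tool_rot: [-179.8, -0.1, 9.8]
force: [-0.1, 1.2, 5.1]
grip_width: 0.0431
grasp_force: 25.0
```

```bash
python3 s.py
```

```text
18.7 [ -10.1693   19.2037  -16.7895   98.4645    5.9601   63.1165 -108.9892] [0.5605 0.224  0.0904] [-179.8387   -0.0596    9.7769] [-0.121   1.1783  5.1073] [ 0.3348  0.0012 -0.0141] 0.04313292632737831
```

Emit:
jog_arm:
  motion:
    - {"x": 0, "y": 0, "z": -0.002, "ax": 0, "ay": 0, "az": -1}
    - {"x": 0, "y": 0, "z": 0, "ax": 0, "ay": 0, "az": -1}
    - {"x": 0, "y": 0, "z": 0, "ax": 0, "ay": 0, "az": 0}
    - {"x": 0, "y": 0, "z": 0, "ax": 0, "ay": 0, "az": 0}
    - {"x": 0, "y": 0, "z": 0, "ax": 0, "ay": 0, "az": 0}

```text
time_s: 19.2
tool_pos: [0.5602, 0.2238, 0.0904]
tool_rot: [-179.9, -0.0, 11.8]
force: [-0.0, 1.0, 5.7]
grip_width: 0.043
grasp_force: 25.0
```

```bash
python3 s.py
```

```text
19.2 [  -9.9202   19.2301  -17.085    98.4662    6.0762   63.1727 -107.0754] [0.5602 0.2238 0.0904] [-179.8588   -0.0166   11.7733] [-0.0352  1.0015  5.6686] [0.2292 0.1882 0.0047] 0.042950718316384785
```

Emit:
jog_arm:
  motion:
    - {"x": 0, "y": 0, "z": -0.002, "ax": 0, "ay": 0, "az": -1}
    - {"x": 0, "y": 0, "z": 0, "ax": 0, "ay": 0, "az": -1}
    - {"x": 0, "y": 0, "z": 0, "ax": 0, "ay": 0, "az": 0}
    - {"x": 0, "y": 0, "z": 0, "ax": 0, "ay": 0, "az": 0}
    - {"x": 0, "y": 0, "z": 0, "ax": 0, "ay": 0, "az": 0}

```text
time_s: 19.7
tool_pos: [0.56, 0.2235, 0.0903]
tool_rot: [-179.9, 0.0, 13.8]
force: [-0.5, 1.0, 6.6]
grip_width: 0.0434
grasp_force: 25.0
```

```bash
python3 s.py
```

```text
19.7 [  -9.6697   19.2566  -17.3766   98.4691    6.1976   63.2103 -105.1597] [0.56   0.2235 0.0903] [-179.8767    0.0091   13.7688] [-0.5217  1.0227  6.6052] [0.1371 0.2787 0.042 ] 0.04342702488822729
```

Emit:
jog_arm:
  motion:
    - {"x": 0, "y": 0, "z": -0.003, "ax": 0, "ay": 0, "az": -1}
    - {"x": 0, "y": 0, "z": 0, "ax": 0, "ay": 0, "az": -2}
    - {"x": 0, "y": 0, "z": 0, "ax": 0, "ay": 0, "az": 0}
    - {"x": 0, "y": 0, "z": 0, "ax": 0, "ay": 0, "az": 0}
    - {"x": 0, "y": 0, "z": 0, "ax": 0, "ay": 0, "az": 0}

```text
time_s: 20.2
tool_pos: [0.56, 0.2236, 0.0904]
tool_rot: [-179.9, 0.0, 16.8]
force: [-1.8, 0.9, 5.8]
grip_width: 0.0433
grasp_force: 25.0
```

```bash
python3 s.py
```

```text
20.2 [  -9.3019   19.3017  -17.8268   98.4512    6.3696   63.2329 -102.2818] [0.56   0.2236 0.0904] [-179.8753    0.0006   16.7795] [-1.787   0.8968  5.8497] [ 0.1109  0.2576 -0.0334] 0.043319616062430406
```

Emit:
jog_arm:
  motion:
    - {"x": 0, "y": 0, "z": -0.009, "ax": 0, "ay": 0, "az": -8}
    - {"x": 0, "y": 0, "z": -0.009, "ax": 0, "ay": 0, "az": -8}
    - {"x": 0, "y": 0, "z": -0.009, "ax": 0, "ay": 0, "az": -8}
    - {"x": 0, "y": 0, "z": -0.009, "ax": 0, "ay": 0, "az": -8}
    - {"x": 0, "y": 0, "z": -0.009, "ax": 0, "ay": 0, "az": -8}

```text
time_s: 20.7
tool_pos: [0.5597, 0.224, 0.0909]
tool_rot: [-179.9, -0.1, 57.1]
force: [-1.1, 1.4, 6.4]
grip_width: 0.0429
grasp_force: 25.0
```

```bash
python3 s.py
```

```text
20.7 [ -4.2984  20.0253 -23.9416  98.2375   8.7438  63.5924 -63.7511] [0.5597 0.224  0.0909] [-179.8667   -0.0939   57.1025] [-1.1057  1.4166  6.4395] [ 0.2988  0.3698 -0.0555] 0.04285602110854446
```

Emit:
jog_arm:
  motion:
    - {"x": 0, "y": 0, "z": -0.009, "ax": 0, "ay": 0, "az": -8}
    - {"x": 0, "y": 0, "z": -0.009, "ax": 0, "ay": 0, "az": -8}
    - {"x": 0, "y": 0, "z": -0.009, "ax": 0, "ay": 0, "az": -8}
    - {"x": 0, "y": 0, "z": -0.009, "ax": 0, "ay": 0, "az": -8}
    - {"x": 0, "y": 0, "z": -0.009, "ax": 0, "ay": 0, "az": -8}

```text
time_s: 21.2
tool_pos: [0.5593, 0.2241, 0.0913]
tool_rot: [-179.9, -0.2, 97.1]
force: [-3.0, 0.9, 7.5]
grip_width: 0.0431
grasp_force: 25.0
```

Emit:
jog_arm:
  motion:
    - {"x": 0, "y": 0, "z": -0.009, "ax": 0, "ay": 0, "az": -7.2}
    - {"x": 0, "y": 0, "z": 0, "ax": 0, "ay": 0, "az": 0}
    - {"x": 0, "y": 0, "z": 0, "ax": 0, "ay": 0, "az": 0}
    - {"x": 0, "y": 0, "z": 0, "ax": 0, "ay": 0, "az": 0}
    - {"x": 0, "y": 0, "z": 0, "ax": 0, "ay": 0, "az": 0}

```text
time_s: 21.7
tool_pos: [0.5593, 0.2242, 0.0914]
tool_rot: [-179.9, -0.2, 104.0]
force: [-1.8, 0.6, 8.7]
grip_width: 0.0436
grasp_force: 25.0
```

```bash
python3 s.py; python3 snap.py scene s2; python3 - <<'E'
from h import *
im=load("s2")[0]; cv2.imwrite("pics/g.png",cv2.resize(im[190:330,160:320],(640,560),interpolation=2)[:,:,::-1])
E
```

```text
21.7 [  1.7006  21.2149 -31.3979  97.9982  11.8992  64.1836 -19.1822] [0.5593 0.2242 0.0914] [-179.9378   -0.1596  104.0037] [-1.7878  0.6174  8.6665] [ 0.2731  0.5373 -0.024 ] 0.04360314364812175
[  1.70062243  21.21487027 -31.39789619  97.99818958  11.89919252
  64.18358276 -19.18221968] [0.55932798 0.22415698 0.09141379] [-1.79937805e+02 -1.59635776e-01  1.04003720e+02] [-1.78778905  0.61738975  8.6665239 ] [ 0.27314792  0.53726874 -0.02401041]
```

View pics/g.png

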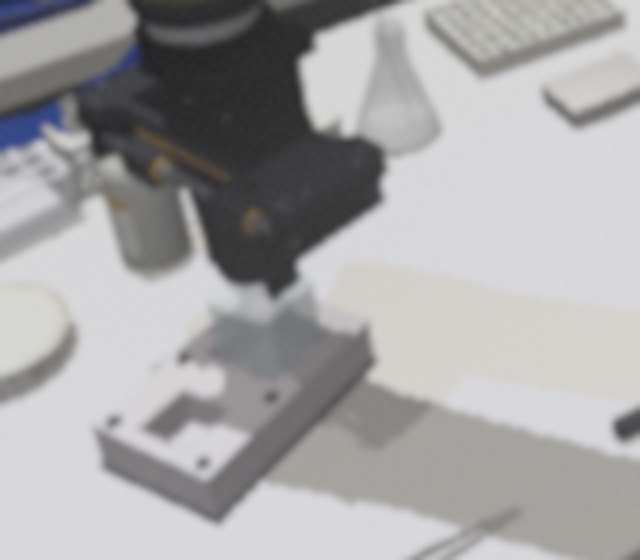

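The scene picture shows the bottle upright in the large well, with the gripper on the cap around crop (260,290). The 8.7 N downward push shows that it is on the well floor.

```bash
python3 -c "
from cell import env
print(env.sign_off())"
```

```text
the job is handed in; nothing more can be done
None
```

The job is handed in: the bottle stands upright in the large well, the cap was screwed down to its stop and backed off a quarter turn (to within about 5°), and the gripper is still holding it there.

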